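# Set the beacon antenna heading and lock it with the jam nut

### The job

With the blue winged jam nut still backed off, turn the antenna on the yellow beacon until the red line on its head is in line with the red index on the beacon's lid. Then run the jam nut clockwise all the way down against the brass adapter and nip it up firmly, but not so hard that the antenna is dragged off its heading. Leave the other things on the counter as they are.

Things in the scene. Friction and masses are not known exactly. Their poses are not given: they have to be found in the camera images.
- beacon: Yellow sealed beacon housing, 170 (x) x 150 (y) x 70 mm high, bolted to the counter and immovable; origin at the centre of its underside, z up. Its z axis is the stem axis: there a fixed brass antenna adapter stands on the lid, and a vertical threaded steel stem (24 mm diameter, right-hand thread, 8 mm lead) rises from it and carries the antenna head.
- adapter_face (a point): Centre of the brass adapter's flat round top face (about 26 mm radius), on the stem axis, 100 mm above the counter. The jam nut comes down on this face. Below it the adapter widens to a 36 mm radius flange on the lid, over a flat white bearing ring 120 mm across.
- index (a point): Outer end of the red index bar (6 mm wide, flat on the lid), 70 mm from the stem axis along the beacon's +x axis and 73 mm above the counter; its x axis points outwards along the index.
- antenna (a joint): Heading of the antenna, rad: 0 = red line in line with the index and pointing the same way; positive = turned counterclockwise seen from above. It turns stiffly (0.6 N m of friction), stays where it is left, and rises or sinks only 1.3 mm per rad with its thread. The jam nut rides round with it.
- antenna_top (a point): Centre of the top face of the antenna head, on the stem axis, about 156 mm above the counter; x axis along the red line towards the nose, z up. The head is a white block 46 mm long (x), 32 mm wide (y, two parallel flat sides to grip), 22 mm tall (134 to 156 mm above the counter), with an 18 mm wide nose reaching 35 mm from the axis along +x.
- pointer (a point): Front tip of the red line on the head's nose, 35 mm from the stem axis along the head's +x, 4 mm below the top face.
- jam_nut (a joint): Turning of the jam nut on the stem relative to the antenna, rad: 0 = down hard on the brass adapter (end stop); positive = backed off counterclockwise seen from above, 2.6 to 5.6 rad at the start, each rad lifting it 1.27 mm. It runs easily (0.10 N m, about 2 N at a wing) until it meets the adapter. There 5 to 8 N at a wing nips it up; over about 9 N drags the antenna round.
- nut_hub (a point): Centre of the underside of the blue anodised jam nut's hub (21 mm radius, 18 mm tall) on the stem axis; level with the adapter face when the nut is home. Its +y axis points to wing_a.
- wing_a (a point): Middle of the top edge of one of the nut's two upright wings, half a turn apart, 64 mm from the stem axis; y axis outwards. Each wing is a flat plate 10 mm thick, 54 to 74 mm from the axis, its top edge 46 mm and lower edge 4 mm above the hub's underside, joined to the hub by a low arm with a sloping web. Too far apart to grip across: push one wing sideways.
- wing_b (a point): The same point on the other wing, 64 mm from the axis; its y axis points inwards, to the stem.
- canister: Blue steel canister with a steel screw top, 80 mm diameter, 154 mm tall, standing loose on the counter; origin at the centre of its underside. Leave alone.
- stake: Orange polymer stake, T section, about 300 mm long (along x), 24 mm wide, 21 mm high, lying loose; origin at the middle of its underside. Leave alone.
- spare_adapter: Spare brass antenna adapter, 68 mm diameter flange, 44 mm tall, standing loose; origin at the centre of its underside. Leave alone.
- battery_pack: Black and green battery pack, 90 x 64 x 56 mm plus two terminals 8 mm high, loose; origin at the centre of its underside. Leave alone.
- screwdriver: Screwdriver lying loose on the counter. Leave alone.

How it is judged:
On the way, in this order (a step that is already met when the one before it is completed fails the run):
1. the antenna's red line is in line with the red index (within about 5 degrees) while the jam nut is still backed off (value of joint antenna between -0.09 and 0.09 rad and value of joint jam_nut above 1 rad), for 0.2 s.
2. the jam nut is down on the brass adapter and nipped up: pressed on by the fingers with at least 4 N at its end stop (value of joint jam_nut below 0.06 rad and contact force between the fingers and jam_nut above 4 N), for 0.05 s.
At the end, for the whole second after the job is handed in: The antenna's red line is within 0.09 rad (about 5 degrees) of the red index, the jam nut is down on the brass adapter within 0.06 rad of its end stop, both are at rest and nothing is held (value of joint antenna between -0.09 and 0.09 rad and value of joint jam_nut below 0.06 rad and velocity of joint antenna between -0.05 and 0.05 rad/s and velocity of joint jam_nut between -0.05 and 0.05 rad/s); the robot touches nothing.
It fails at once if the canister is shifted by more than 25 mm or tipped (distance of canister from where it was at the start of the episode above 0.025 m or angle between canister's own z axis and vertical above 0.3 rad).
It fails at once if the stake, the spare adapter, the battery pack or the screwdriver is shifted by more than 25 mm (distance of any of stake, spare_adapter, battery_pack, screwdriver from where it was at the start of the episode above 0.025 m).
It also fails if it takes over 61 s, if anything falls off the work surface, if the arm or the gripper's body presses on something with over 40 N, if the wrist force passes 120 N, or if a joint passes its speed limit or range.

### The arm

A 7-joint arm with a two-finger parallel gripper is mounted at the origin on the work surface. World frame = base frame: x ahead of the robot, y to its left, z up, the work surface at z = 0. Lengths are in m, angles in rad, forces in N, time in s.
With the tool pointing down it reaches from about 0.425 to 0.925 m from the base axis. Payload 6.8 kg.
Tool frame: the origin (TCP) lies at the very end of the fingers, on their centre line; the grasp point (between the pads) lies 19 mm behind it; z points along the fingers, y is the line along which they close (so a half turn about z gives the same grasp; the last joint's range is limited). The gripper opens to 85 mm and grips with 20 to 120 N. Pads are 22 mm wide; open, the fingers measure 114 mm over their backs; the gripper's body (76 mm by 85 mm) begins 54 mm behind the grasp point. The pads swing forward as they close: fully open they stand 13 mm farther back than shut.
Start: joints at [1.223, 0.477, 0.022, 1.555, -0.011, 1.109, -0.083], TCP at [0.16, -0.656, 0.231] pointing down, gripper open.
Joint ranges: [-2.96, 2.96], [-0.34, 2.1], [-1.41, 1.46], [0.24, 2.44], [-1.37, 4.51], [0.17, 1.92], [-2.96, 2.96]. Speed limits (rad/s): [2.39, 2.39, 3.14, 3.14, 3.14, 3.14, 3.14].

### API

Orientations are given as a unit quaternion [w, x, y, z].
In Python, from station import bot gives the robot as it stands. The module is installed in compiled form; this text tells all that it offers.
- The arm moves only by the shell command python3 -m jog 'ROWS' [OPENING] [FORCE]. ROWS is JSON, a list of rows, each a list of 4 numbers: the shift along the tool's x, y, z in cm, then the turn about the tool's z in rad. In form: [[x, y, z, spin], ...]. A call has 1 to 20 rows; each row is the pose to reach, as a shift and turn from the pose commanded when the call began, along the tool's axes at that moment; what a row does not reach only later rows make up. A row lasts 1/12 s, in which the tool goes at most 41.7 mm and 7.16 degrees, less where a joint would pass 70% of its speed; a pose out of reach is approached as far as the arm can. A call with a gripper value outside its range is refused whole. OPENING is the closure, from -1 (fully open) to 1 (shut), set as the call begins (- or left out, the last holds). The fingers move at their own pace and stop on an object; FORCE is the grip in N (left out, the last holds). Time passes only in rows, so rows that repeat a pose let the fingers close. It gives the time, the measured TCP pose, the force, the opening and the grip force at its end, in the units of the state.
- bot.get_obs(): the state, without advancing time (a new reading comes with each control period).
- bot.read_camera(name): name is "side" or "top"; returns a dict with "pixels" (400x640x3 uint8, red, green, blue), "depth" (400x640 float32, m along the optical axis (not along the pixel's ray), 0 where there is no reading), "fovy" (degrees; the focal length in pixels is half the picture's height over the tangent of half this angle, whatever the lens; pixels are square), "cx", "cy" (the principal point, pixels), "distortion" ([k1, k2, p1, p2, k3] as OpenCV has them; the pictures are not rectified), "pose" (4x4, takes a point from camera to world coordinates). Camera axes: x right, y down, z forward; pixel columns grow to the right and rows downward; lengths in m; the calibration is good to about 2 mm. A picture is of the moment at which its call begins.
- bot.hand_in(): hands the job in; it is judged then, once.
The state is a dict: "t": time; "q": joint angles; "joint_vel": joint speeds; "joint_torque": joint torques, N m; "eef_pos": TCP position; "tool_rot": TCP orientation; "contact_force": force on the tool from outside, world axes, zero at the start; "torque": the same for the moment, N m; "gripper_width": opening from 0.0 (shut) to 1.0 (fully open); "grasp_force": force on a finger pad.
Only numpy, scipy, OpenCV 4.12 (cv2) and the standard library are available. Lean on these libraries where they do the work, as an engineer would, in place of code of your own. Each camera call takes 0.05 s, during which the arm holds its last target. There are 200 camera calls.

## Working session

There is one attempt and no reset: what is moved stays moved. The work goes in short steps, Python scripts to look and compute and a shell command to move; the robot and the scene stay as the last step left them, time stands still between calls to the robot, and variables do not carry over. Pictures are saved under pics/ and viewed, at most 10 in all, crops included, and the job is handed in when it is done.

```bash
mkdir -p pics; cat > h.py <<'E'
import numpy as np, cv2
from station import bot
def cam(n):
    c=bot.read_camera(n); f=200/np.tan(np.radians(c['fovy'])/2)
    c['K']=np.array([[f,0,c['cx']],[0,f,c['cy']],[0,0,1]]); c['D']=np.array(c['distortion']); c['pose']=np.array(c['pose']); return c
def cloud(c):
    h,w=c['depth'].shape; u,v=np.meshgrid(np.arange(w),np.arange(h))
    p=cv2.undistortPoints(np.stack([u,v],-1).reshape(-1,1,2).astype(np.float64),c['K'],c['D']).reshape(h,w,2)
    z=c['depth'][...,None]; P=np.concatenate([p*z,z],-1)
    return P@c['pose'][:3,:3].T+c['pose'][:3,3]
def save(c,n): cv2.imwrite('pics/'+n,cv2.cvtColor(c['pixels'],cv2.COLOR_RGB2BGR))
E
python3 - <<'E'
from h import *
for n in('top','side'):
    c=cam(n); save(c,n+'0.png'); print(n,c['pose'].round(3).tolist(),c['fovy'],c['cx'],c['cy'])
o=bot.get_obs(); print(o)
E
```

```text
top [[-0.018, -0.976, 0.218, 0.247], [-1.0, 0.018, -0.001, 0.0], [-0.002, -0.218, -0.976, 1.462], [0.0, 0.0, 0.0, 1.0]] 42.777859337861784 318.98933388099516 188.93488652828205
side [[-0.886, -0.23, 0.403, 0.112], [-0.464, 0.466, -0.753, 0.765], [-0.015, -0.854, -0.52, 0.675], [0.0, 0.0, 0.0, 1.0]] 56.45002201539712 322.9492815865961 199.10075114545145
{'t': 0.1, 'q': array([ 1.22290856,  0.47773151,  0.02231551,  1.55633307, -0.01150324,
        1.10931487, -0.08309472]), 'joint_vel': array([ 0.00052737, -0.00196504,  0.00028258, -0.00194397,  0.00307262,
       -0.00034727, -0.00072706]), 'joint_torque': array([ 5.12546481e-03, -5.97754490e+01,  1.61407996e+00, -2.81949323e+01,
        1.28140449e-02,  5.09589416e-03,  3.03623290e-05]), 'eef_pos': array([ 0.16019087, -0.65516937,  0.23042122]), 'tool_rot': array([-8.15637142e-04,  9.92818111e-01,  1.19630727e-01, -1.51491913e-04]), 'contact_force': array([ 0.65421017, -0.56876981,  0.17715455]), 'torque': array([ 0.01270884, -0.02944197, -0.01262548]), 'grasp_force': 0.0, 'gripper_width': 0.9975781042651598}
```

View pics/top0.png

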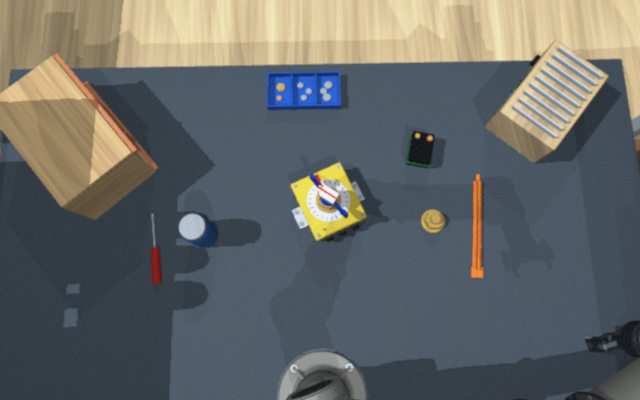

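View pics/side0.png

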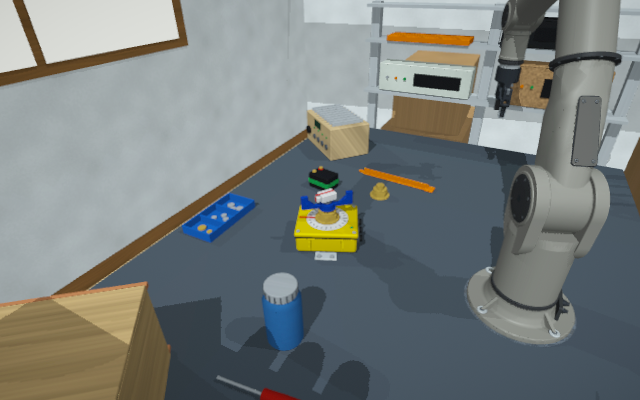

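The top view shows the beacon at about (329,201), with the canister at (197,229), the spare adapter at (432,221) and the battery pack at (421,148). In the side view the beacon is at (327,225). I'll measure it and zoom in.

```bash
cat > m.py <<'E'
from h import *
import sys
def masks(c):
    h=cv2.cvtColor(c['pixels'],cv2.COLOR_RGB2HSV).astype(int); H,S,V=h[...,0],h[...,1],h[...,2]
    return dict(yellow=(abs(H-27)<5)&(S>170)&(V>80),red=((H<8)|(H>172))&(S>110)&(V>60),blue=(abs(H-113)<12)&(S>150)&(V>40),white=(S<60)&(V>150))
def crop(c,n,x0,x1,y0,y1,k):
    cv2.imwrite('pics/'+n,cv2.resize(cv2.cvtColor(c['pixels'][y0:y1,x0:x1],cv2.COLOR_RGB2BGR),None,fx=k,fy=k,interpolation=cv2.INTER_CUBIC))
E
python3 - <<'E'
from m import *
np.set_printoptions(precision=4,suppress=True)
t=cam('top'); s=cam('side')
a=np.zeros((600,800,3),np.uint8)
A=cv2.resize(t['pixels'][150:250,285:375],None,fx=4.4,fy=4.4,interpolation=cv2.INTER_CUBIC)
B=cv2.resize(s['pixels'][180:270,285:370],None,fx=4.6,fy=4.6,interpolation=cv2.INTER_CUBIC)
a[:A.shape[0],:A.shape[1]]=A; a[:B.shape[0],400:400+B.shape[1]]=B
cv2.imwrite('pics/z1.png',a[:450,:,::-1])
for n,c,box in(('top',t,(285,375,150,250)),('side',s,(285,370,180,270))):
    P=cloud(c); M=masks(c); x0,x1,y0,y1=box
    for k,m in M.items():
        m=m.copy(); b=np.zeros_like(m); b[y0:y1,x0:x1]=1; m&=b&(c['depth']>0)
        Q=P[m]; v,u=np.nonzero(m)
        if k=='yellow':
            Q=Q[(abs(Q[:,2]-.07)<.006)]
            r=cv2.minAreaRect(Q[:,:2].astype(np.float32)); print(n,k,len(Q),r,Q[:,2].mean())
        else:
            print(n,k,len(Q)); 
            if k=='red':
                for q,uu,vv in zip(Q,u,v): print(uu,vv,q)
            if k=='blue':
                q=Q[Q[:,2]>.125]; print(q)
    
E
```

```text
top yellow 325 ((0.5254273414611816, -0.028917372226715088), (0.17065083980560303, 0.14586886763572693), 23.912893295288086) 0.0700922560335436
top red 32
316 175 [0.5963 0.0058 0.0767]
316 176 [0.5947 0.0058 0.0714]
317 176 [0.594  0.003  0.0742]
317 177 [0.5909 0.0031 0.0751]
317 178 [0.5891 0.0031 0.0707]
318 178 [0.5869 0.0003 0.0792]
317 179 [0.5846 0.0032 0.0774]
318 179 [0.5849 0.0004 0.076 ]
318 180 [0.5827 0.0004 0.0728]
319 180 [ 0.5829 -0.0024  0.072 ]
319 181 [ 0.5794 -0.0023  0.0744]
320 182 [ 0.578  -0.0051  0.0683]
320 183 [ 0.5747 -0.005   0.0697]
321 184 [ 0.5704 -0.0077  0.0756]
318 187 [0.5442 0.0007 0.1542]
319 187 [ 0.5432 -0.0019  0.1582]
320 188 [ 0.5398 -0.0044  0.1613]
321 188 [ 0.5392 -0.007   0.1638]
321 189 [ 0.5382 -0.007   0.1561]
322 189 [ 0.5376 -0.0096  0.1587]
323 190 [ 0.5348 -0.0122  0.1592]
324 191 [ 0.5312 -0.0147  0.1631]
325 191 [ 0.5317 -0.0173  0.1603]
326 192 [ 0.5295 -0.0199  0.1581]
327 192 [ 0.5295 -0.0226  0.1577]
328 193 [ 0.5271 -0.0251  0.1565]
329 194 [ 0.5241 -0.0277  0.1577]
330 194 [ 0.5245 -0.0303  0.1558]
331 195 [ 0.5211 -0.032
[... 6940 characters left out ...]
  0.1322]
 [ 0.566   0.0204  0.134 ]
 [ 0.5652  0.0164  0.132 ]
 [ 0.5628  0.015   0.1319]
 [ 0.5615  0.0118  0.1304]
 [ 0.5589  0.0108  0.1306]
 [ 0.5553  0.0115  0.132 ]
 [ 0.5568  0.0035  0.1271]
 [ 0.5744  0.0227  0.1297]
 [ 0.571   0.023   0.1308]
 [ 0.5692  0.0206  0.13  ]
 [ 0.5686  0.0163  0.1277]
 [ 0.5654  0.0163  0.1286]
 [ 0.5632  0.0145  0.1282]
 [ 0.5618  0.0115  0.1269]
 [ 0.5586  0.0116  0.1278]
 [ 0.555   0.0122  0.1292]
 [ 0.5545  0.0076  0.1267]
 [ 0.5527  0.0051  0.1258]
 [ 0.5208 -0.0119  0.1251]
 [ 0.5753  0.0215  0.1255]
 [ 0.573   0.0201  0.1253]
 [ 0.5683  0.0223  0.1279]
 [ 0.5628  0.0156  0.1256]
 [ 0.5602  0.0145  0.1257]
 [ 0.5557  0.0113  0.1252]]
side white 759
```

View pics/z1.png

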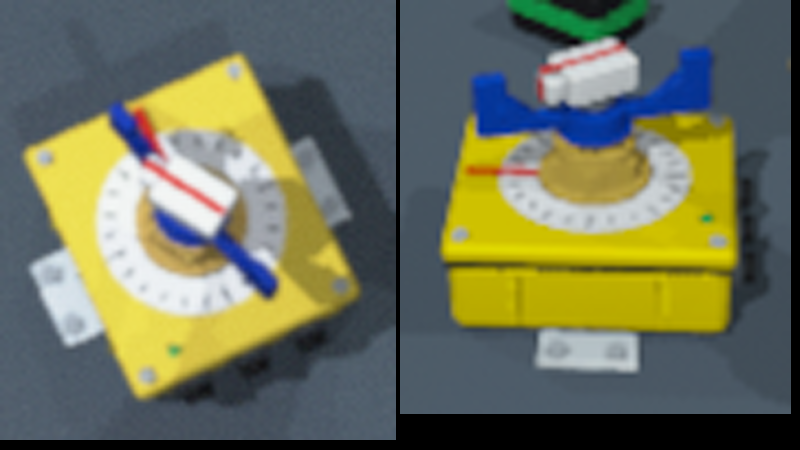

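Both crops agree. The red index points up-left from the ring, and the head's red line is turned about 30° counterclockwise of it, with its nose at the far-left end. The ring's centre is at about px (328,200) in the top view, and the wings sit at about 40° and 220°. Next I'll refine these with plane intersections.

```bash
cat >> m.py <<'E'
def onplane(c,uv,z):
    p=cv2.undistortPoints(np.asarray(uv,float).reshape(-1,1,2),c['K'],c['D']).reshape(-1,2)
    d=np.c_[p,np.ones(len(p))]@c['pose'][:3,:3].T; o=c['pose'][:3,3]
    return (o+d*((z-o[2])/d[:,2])[:,None])[:,:2]
def line(Q):
    vx,vy,x,y=cv2.fitLine(Q.astype(np.float32),cv2.DIST_HUBER,0,.001,.001).ravel(); return np.array([x,y]),np.degrees(np.arctan2(vy,vx))
def measure(boxes={'top':(285,375,150,250),'side':(285,370,180,270)}):
    out={}
    for n,(x0,x1,y0,y1) in boxes.items():
        c=cam(n); M=masks(c); b=np.zeros((400,640),bool); b[y0:y1,x0:x1]=1; P=cloud(c); z=P[...,2]
        for k,m,h,zl in(('head',M['red'],.156,(.14,.17)),('index',M['red'],.0725,(.06,.085)),('wing',M['blue'],.151,(.146,.16))):
            v,u=np.nonzero(m&b&(z>zl[0])&(z<zl[1]))
            if len(u)<3: continue
            Q=onplane(c,np.c_[u,v],h)
            if k=='wing': 
                o=Q.mean(0); g=(Q-o)@np.array([1,1])>0; A,B=Q[g].mean(0),Q[~g].mean(0)
                print(n,k,A,B,(A+B)/2,np.degrees(np.arctan2(*(A-B)[::-1])),np.median(z[v,u])); continue
            c0,a=line(Q); e=Q[[np.argmax(Q@[1,1]),np.argmin(Q@[1,1])]]; print(n,k,len(Q),c0,round(float(a),1),e.ravel()); out[n,k]=c0,np.radians(a)
        if (n,'head') in out and (n,'index') in out:
            (p,a),(q,d)=out[n,'head'],out[n,'index']; u1=np.array([np.cos(a),np.sin(a)]);u2=np.array([np.cos(d),np.sin(d)])
            s=np.linalg.solve(np.c_[u1,-u2],q-p); print(n,'axis?',p+s[0]*u1,'antenna',np.degrees(a-d))
        w=M['white']&b&(abs(z-.071)<.008); v,u=np.nonzero(w)
        if len(u)>50:
            Q=onplane(c,np.c_[u,v],.071); H=cv2.convexHull(Q.astype(np.float32)); print(n,'ring',cv2.minEnclosingCircle(H))
        return_c=c
    return out
E
python3 - <<'E'
from m import *
np.set_printoptions(precision=4,suppress=True)
measure()
E
```

```text
top head 17 [ 0.5297 -0.021 ] 55.6 [ 0.5438  0.0007  0.5162 -0.0406]
top index 14 [0.5872 0.0009] 26.4 [ 0.5974  0.0058  0.5712 -0.0078]
top wing [0.5742 0.0156] [ 0.4765 -0.0648] [ 0.5254 -0.0246] 39.43076377375419 0.1526340797224479
top axis? [ 0.5228 -0.031 ] antenna 29.182276
top ring ((0.5258209109306335, -0.026286622509360313), 0.10528922826051712)
side head 12 [ 0.5319 -0.011 ] 65.4 [ 0.5311  0.0257  0.5141 -0.0423]
side index 8 [ 0.5657 -0.0045] 26.4 [ 0.5767  0.0009  0.556  -0.0093]
side wing [0.5685 0.0195] [ 0.4728 -0.061 ] [ 0.5207 -0.0207] 40.08267941233441 0.1500643330682203
side axis? [ 0.5258 -0.0243] antenna 39.07179
side ring ((0.5079026818275452, 0.006063232664018869), 0.0860166996717453)
```

```bash
python3 -m jog '[[0,0,-3,0],[50.4,-52.4,-3,-0.73],[50.4,-52.4,-3,-0.73],[50.4,-52.4,-3,-0.73],[50.4,-52.4,-3,-0.73],[50.4,-52.4,-3,-0.73],[50.4,-52.4,-3,-0.73],[50.4,-52.4,-3,-0.73],[50.4,-52.4,-3,-0.73],[50.4,-52.4,-3,-0.73],[50.4,-52.4,-3,-0.73],[50.4,-52.4,-3,-0.73],[50.4,-52.4,-3,-0.73],[50.4,-52.4,-3,-0.73],[50.4,-52.4,-3,-0.73],[50.4,-52.4,-3,-0.73],[50.4,-52.4,-3,-0.73],[50.4,-52.4,-3,-0.73],[50.4,-52.4,-3,-0.73],[50.4,-52.4,-3,-0.73]]' -1 50
cat > w.py <<'E'
from m import *
from scipy.spatial.transform import Rotation as R
np.set_printoptions(precision=4,suppress=True)
def st():
    o=bot.get_obs(); q=o['tool_rot']; r=R.from_quat([q[1],q[2],q[3],q[0]]).as_matrix()
    print('t',o['t'],'pos',o['eef_pos'],'yaw',np.degrees(np.arctan2(r[1,0],r[0,0])).round(2),'zt',r[:,2],'F',o['contact_force'],'T',o['torque'],'q',o['q'],'g',o['gripper_width'],o['grasp_force'])
    return o,r
def to(x,y,z,yaw):
    o,r=st(); d=r.T@(np.array([x,y,z])-o['eef_pos']); a=np.degrees(np.arctan2(r[1,0],r[0,0]))
    print('row',(d*100).round(2),'spin',np.radians(a-yaw).round(3))
E
python3 -c "
from w import *
to(.5253,-.0265,.2,55.5)"
```

```text
t: 1.97
eef_pos: [0.5273, -0.0212, 0.2617]
tool_rot: [-0.001, 0.883, 0.47, 0.001]
contact_force: [0.2, -0.5, 1.1]
gripper_width: 1.004
grasp_force: 0.0
t 1.9667 pos [ 0.5273 -0.0212  0.2617] yaw 56.01 zt [ 0.0018  0.0029 -1.    ] F [ 0.2032 -0.5409  1.1374] T [-0.0036  0.0085 -0.0122] q [ 0.4025  0.2534 -0.5635  1.8412  0.1489  1.0873 -0.809 ] g 1.0043474666309222 0.0
row [-0.57  0.13  6.16] spin 0.009
```

```bash
python3 -m jog '[[-0.5,0.1,2,0],[-0.5,0.1,4,0],[-0.5,0.1,6,0],[-0.5,0.1,6,0],[-0.5,0.1,8,0],[-0.5,0.1,10,0],[-0.5,0.1,12,0],[-0.5,0.1,13,0],[-0.5,0.1,13,0],[-0.5,0.1,13,0],[-0.5,0.1,13,0]]' -1 50
python3 - <<'E'
from w import *
to(.5253,-.0265,.131,55.5)
t=cam('top');s=cam('side')
a=np.zeros((450,800,3),np.uint8)
A=cv2.resize(t['pixels'][150:250,285:375],(400,444),interpolation=cv2.INTER_CUBIC)
B=cv2.resize(s['pixels'][150:250,280:370],(400,444),interpolation=cv2.INTER_CUBIC)
a[:444,:400]=A;a[:444,400:]=B; cv2.imwrite('pics/z2.png',a[:,:,::-1])
E
```

```text
t: 2.88
eef_pos: [0.5244, -0.0318, 0.1327]
tool_rot: [0.001, 0.885, 0.466, 0.001]
contact_force: [0.7, -0.2, 0.2]
gripper_width: 0.999
grasp_force: 0.0
t 2.8833 pos [ 0.5244 -0.0318  0.1327] yaw 55.55 zt [ 0.002  -0.0002 -1.    ] F [ 0.7492 -0.2109  0.1564] T [ 0.0047  0.0141 -0.0462] q [ 0.3626  0.4027 -0.516   1.977   0.2668  0.8257 -0.9026] g 0.9986225710487056 0.0
row [ 0.49 -0.23  0.17] spin 0.001
```

View pics/z2.png

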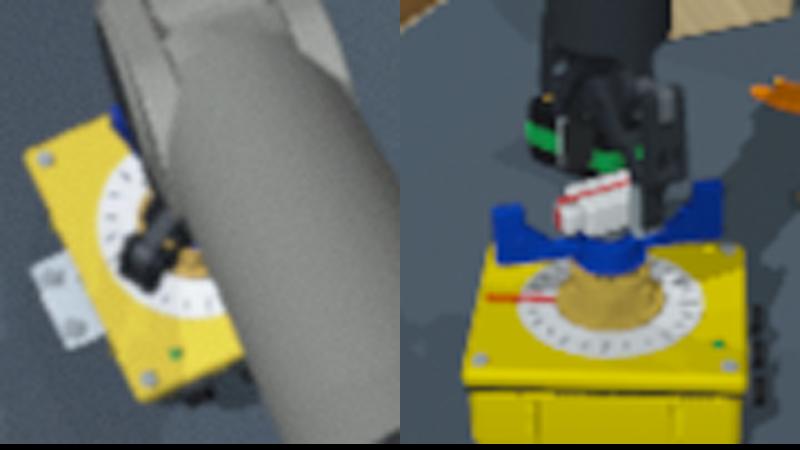

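The side view shows the head between the open fingers, which are clear of the wings. The arm hides the top view. I'll correct the roughly 5 mm offset and then close.

```bash
python3 -m jog '[[0.5,-0.2,0.2,0],[0.5,-0.2,0.2,0],[0.5,-0.2,0.2,0],[0.5,-0.2,0.2,0]]'; python3 -m jog '[[0,0,0,0],[0,0,0,0],[0,0,0,0],[0,0,0,0],[0,0,0,0],[0,0,0,0],[0,0,0,0],[0,0,0,0],[0,0,0,0],[0,0,0,0],[0,0,0,0],[0,0,0,0]]' 1 50
python3 - <<'E'
from w import *
to(.5253,-.0265,.131,25)
measure({'side':(285,370,180,270)})
E
```

```text
t: 3.32
eef_pos: [0.5247, -0.0262, 0.1294]
tool_rot: [0.0, 0.885, 0.466, 0.0]
contact_force: [0.5, 0.2, 0.5]
gripper_width: 1.002
grasp_force: 0.0
t: 4.32
eef_pos: [0.5237, -0.0259, 0.1295]
tool_rot: [-0.0, 0.884, 0.467, -0.001]
contact_force: [-5.3, 0.7, 6.6]
gripper_width: 0.364
grasp_force: 49.8
t 4.3167 pos [ 0.5237 -0.0259  0.1295] yaw 55.64 zt [-0.0018 -0.0001 -1.    ] F [-5.3249  0.6806  6.6113] T [0.2401 0.8986 0.2391] q [ 0.3512  0.4078 -0.5166  1.9789  0.2702  0.8235 -0.9156] g 0.3642102396064464 49.83458876609802
row [ 0.04  0.17 -0.15] spin 0.535
side head 9 [0.5365 0.0037] -83.9 [ 0.5311  0.0257  0.5315 -0.0153]
side index 8 [ 0.5657 -0.0045] 26.4 [ 0.5767  0.0009  0.556  -0.0093]
side wing [0.5689 0.0205] [ 0.472  -0.0609] [ 0.5205 -0.0202] 40.0422386338966 0.14953583418402028
side axis? [ 0.5388 -0.0179] antenna -110.28389
side ring ((0.5093082785606384, 0.003653228282928467), 0.08688612282276154)
```

```bash
python3 -m jog '[[0,-0.1,0,0],[0,-0.1,0,0.1],[0,-0.1,0,0.2],[0,-0.1,0,0.3],[0,-0.1,0,0.4],[0,-0.1,0,0.5],[0,-0.1,0,0.54],[0,-0.1,0,0.54],[0,-0.1,0,0.54],[0,-0.1,0,0.54]]'
python3 - <<'E'
from w import *
to(.5253,-.0265,.131,25)
s=cam('side'); crop(s,'z3.png',280,370,150,250,6)
E
```

```text
t: 5.2
eef_pos: [0.524, -0.0263, 0.129]
tool_rot: [0.0, 0.977, 0.213, 0.0]
contact_force: [3.3, -1.6, -6.8]
gripper_width: 0.368
grasp_force: 49.9
t 5.2 pos [ 0.524  -0.0263  0.129 ] yaw 24.63 zt [ 0.0003  0.     -1.    ] F [ 3.3335 -1.578  -6.815 ] T [-0.387  -0.7658 -0.1829] q [ 0.2561  0.3891 -0.3968  1.9864  0.205   0.804  -1.3978] g 0.3675582190258128 49.86029863357544
row [ 0.11  0.08 -0.2 ] spin -0.006
```

View pics/z3.png

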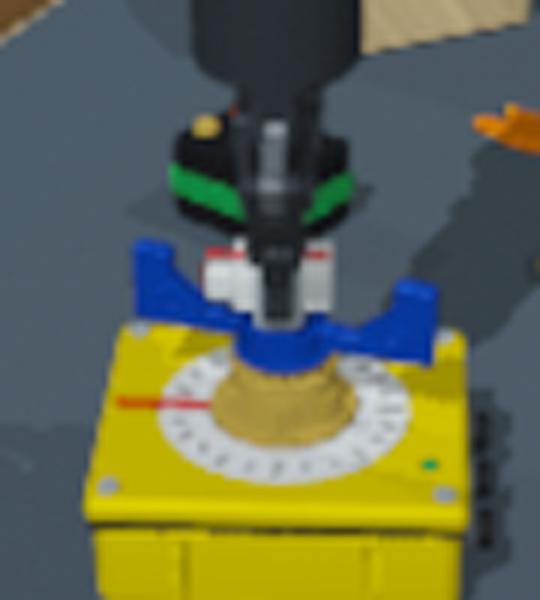

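The head line now looks parallel to the index in the side view, with the nose at (225,260) in the crop and the index at (160,403). I'll release, retreat to one side and check from the top.

```bash
python3 -m jog '[[0,0,0,0],[0,0,0,0],[0,0,0,0],[0,0,0,0],[0,0,0,0],[0,0,0,0],[0,0,-3,0],[0,0,-6,0],[0,0,-9,0],[0,0,-9,0],[0,4,-9,0],[0,8,-9,0],[0,12,-9,0],[0,16,-9,0],[0,20,-9,0],[0,20,-9,0],[0,20,-9,0]]' -1
python3 - <<'E'
from w import *
st()
measure()
t=cam('top'); crop(t,'z4.png',285,375,150,250,6)
E
```

```text
t: 6.67
eef_pos: [0.6069, -0.2107, 0.2182]
tool_rot: [0.0, 0.978, 0.211, -0.001]
contact_force: [0.3, 1.0, -0.0]
gripper_width: 0.998
grasp_force: 0.0
t 6.6667 pos [ 0.6069 -0.2107  0.2182] yaw 24.35 zt [-0.001  -0.0003 -1.    ] F [ 0.3488  1.0304 -0.0072] T [0.0222 0.0194 0.0311] q [ 0.4739  0.4572 -0.3245  1.6328  0.161   1.0788 -1.0417] g 0.9976996221915791 0.0
top head 20 [ 0.5361 -0.0219] 23.8 [ 0.5544 -0.0047  0.511  -0.0326]
top index 9 [ 0.5844 -0.0005] 22.4 [ 0.5944  0.003   0.577  -0.0051]
top wing [ 0.5879 -0.0158] [ 0.4629 -0.0349] [ 0.5254 -0.0253] 8.704822078224044 0.15115992143151402
top axis? [0.5877 0.0008] antenna 1.4353795
top ring ((0.5259028077125549, -0.026481421664357185), 0.10542691498994827)
side head 13 [ 0.5278 -0.0232] 26.2 [ 0.5515 -0.0116  0.5067 -0.0336]
side index 8 [ 0.5657 -0.0045] 26.4 [ 0.5767  0.0009  0.556  -0.0093]
side wing [ 0.5837 -0.0099] [ 0.4577 -0.0299] [ 0.5207 -0.0199] 9.002837227661022 0.1492493945804747
side axis? [ 0.5539 -0.0104] antenna -0.21011198
side ring ((0.5234421491622925, -0.024388529360294342), 0.106081023812294)
```

View pics/z4.png

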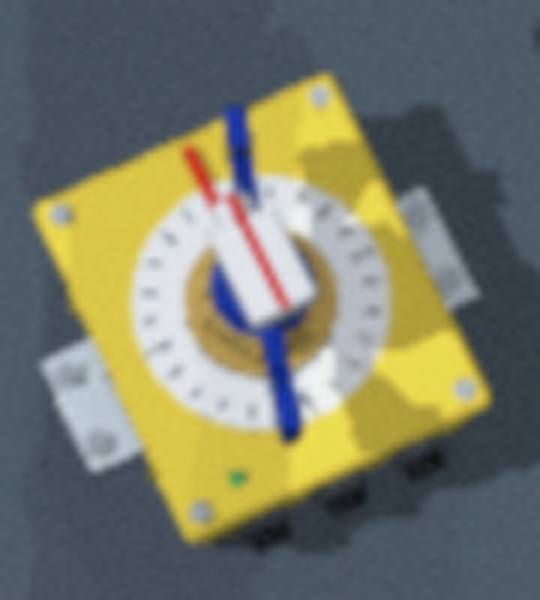

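The top view shows the head line (230,200)→(287,305) in line with the index (188,150)→(213,200), to about 1°. The wings are at 8.8° and 188.8°, with the stem axis near (0.5245, -0.0258). Next I'll shut the fingers and go to the counterclockwise side of the near wing.

```bash
python3 -m jog '[[-2,-6,0,-0.4],[-4,-12,0,-0.8],[-6,-19,0,-1.2],[-6,-19,0,-1.6],[-6,-19,0,-2],[-6,-19,0,-2],[-6,-19,0,-2],[-6,-19,0,-2],[-6,-19,0,-2],[-6,-19,0,-2],[-6,-19,0,-2],[-6,-19,0,-2],[-6,-19,0,-2],[-6,-19,0,-2],[-6,-19,0,-2],[-6,-19,0,-2],[-6,-19,0,-2]]' 1 50
python3 - <<'E'
from w import *
to(.4696,-.0642,.22,188.8)
E
```

```text
t: 8.23
eef_pos: [0.4728, -0.0586, 0.2195]
tool_rot: [0.0, 0.345, 0.939, -0.0]
contact_force: [-0.4, 0.3, -0.9]
gripper_width: -0.001
grasp_force: 0.0
t 8.2333 pos [ 0.4728 -0.0586  0.2195] yaw 139.63 zt [ 0.0001 -0.0005 -1.    ] F [-0.3671  0.296  -0.8557] T [-0.0363 -0.0089  0.057 ] q [ 0.6512  0.2401 -0.7487  1.9894  0.1963  0.9836  0.6734] g -0.000986712251046435 0.0
row [-0.12 -0.64 -0.05] spin -0.858
```

```bash
python3 -m jog '[[-0.1,-0.6,0,-0.12],[-0.1,-0.6,0,-0.24],[-0.1,-0.6,0,-0.36],[-0.1,-0.6,0,-0.48],[-0.1,-0.6,0,-0.6],[-0.1,-0.6,0,-0.72],[-0.1,-0.6,0,-0.86],[-0.1,-0.6,0,-0.86],[-0.1,-0.6,0,-0.86]]' 
python3 - <<'E'
from w import *
to(.4696,-.0642,.118,188.8)
E
```

```text
t: 8.98
eef_pos: [0.47, -0.0645, 0.2194]
tool_rot: [-0.0, -0.072, 0.997, -0.0]
contact_force: [-0.3, -1.1, -0.3]
gripper_width: 0.001
grasp_force: 0.0
t 8.9833 pos [ 0.47   -0.0645  0.2194] yaw -171.73 zt [-0.     -0.0003 -1.    ] F [-0.303  -1.0729 -0.2656] T [ 0.0115 -0.01   -0.0051] q [ 0.7853  0.2697 -0.8948  1.9875  0.2504  0.9973  1.4859] g 0.0012541875833482683 0.0
row [ 0.03  0.04 10.14] spin -6.292
```

```bash
python3 -m jog '[[0.4,0,4,0],[0.4,0,8,0],[0.4,0,10,0],[0.4,0,10.1,0],[0.4,0,10.1,0],[0.4,0,10.1,0]]' 
cat > arc.py <<'E'
from w import *
import sys
AX=np.array([.5245,-.0258])
def arc(step,n,dr=0):
    o,r=st(); d=o['eef_pos'][:2]-AX; print('r',np.hypot(*d)*1e3,'th',np.degrees(np.arctan2(d[1],d[0])))
    for i in range(1,n+1):
        a=-step*i; c,s=np.cos(a),np.sin(a); k=1+min(1,i/3)*dr/np.hypot(*d)
        w=np.r_[k*(np.array([[c,-s],[s,c]])@d)-d,0]; v=r.T@w*100
        print('[%.1f,%.1f,0,%.2f]'%(v[0],v[1],step*i),end=',')
    print()
if __name__=='__main__': arc(float(sys.argv[1]),int(sys.argv[2]),float(sys.argv[3]) if len(sys.argv)>3 else 0)
E
python3 arc.py 0.12 16 0
```

```text
t: 9.48
eef_pos: [0.4674, -0.0653, 0.1197]
tool_rot: [0.001, -0.073, 0.997, -0.0]
contact_force: [-0.3, 0.2, -0.5]
gripper_width: 0.001
grasp_force: 0.0
t 9.4833 pos [ 0.4674 -0.0653  0.1197] yaw -171.59 zt [ 0.0019 -0.0002 -1.    ] F [-0.3157  0.2441 -0.4625] T [ 0.0013 -0.0486  0.0378] q [ 0.6876  0.4115 -0.8138  2.0908  0.4169  0.8023  1.3369] g 0.0005351558545754091 0.0
r 69.40955167896183 th -145.33812930613982
[0.3,0.8,0,0.12],[0.6,1.6,0,0.24],[0.7,2.4,0,0.36],[0.7,3.2,0,0.48],[0.6,4.1,0,0.60],[0.5,4.9,0,0.72],[0.2,5.7,0,0.84],[-0.1,6.4,0,0.96],[-0.6,7.1,0,1.08],[-1.1,7.8,0,1.20],[-1.7,8.3,0,1.32],[-2.4,8.8,0,1.44],[-3.1,9.3,0,1.56],[-3.9,9.6,0,1.68],[-4.6,9.8,0,1.80],[-5.5,10.0,0,1.92],
```

```bash
python3 -m jog '[[0.3,0.8,0,0.12],[0.6,1.6,0,0.24],[0.7,2.4,0,0.36],[0.7,3.2,0,0.48],[0.6,4.1,0,0.60],[0.5,4.9,0,0.72],[0.2,5.7,0,0.84],[-0.1,6.4,0,0.96],[-0.6,7.1,0,1.08],[-1.1,7.8,0,1.20],[-1.7,8.3,0,1.32],[-2.4,8.8,0,1.44],[-3.1,9.3,0,1.56],[-3.9,9.6,0,1.68],[-4.6,9.8,0,1.80],[-5.5,10.0,0,1.92],[-5.5,10.0,0,1.92]]' 
python3 arc.py 0.12 8
python3 - <<'E'
from w import *
measure({'side':(270,385,170,275)})
s=cam('side'); crop(s,'z5.png',280,370,150,250,6)
E
```

```text
t: 10.9
eef_pos: [0.5085, 0.0426, 0.1206]
tool_rot: [0.001, 0.776, 0.631, 0.002]
contact_force: [1.4, 0.2, 0.5]
gripper_width: -0.001
grasp_force: 0.0
t 10.9 pos [0.5085 0.0426 0.1206] yaw 78.22 zt [ 0.0047  0.0012 -1.    ] F [1.3775 0.2022 0.5254] T [-0.0343 -0.0381 -0.0044] q [ 0.132   0.3802 -0.4078  2.0275  0.2132  0.769  -0.6088] g -0.0010765826994665415 0.0
r 70.2611816972412 th 103.17131701542624
[0.3,0.8,0,0.12],[0.5,1.6,0,0.24],[0.6,2.4,0,0.36],[0.6,3.3,0,0.48],[0.6,4.1,0,0.60],[0.4,4.9,0,0.72],[0.1,5.7,0,0.84],[-0.3,6.5,0,0.96],
side index 4 [ 0.5716 -0.0016] 26.4 [ 0.5767  0.0009  0.5664 -0.0042]
side wing [0.523  0.0517] [ 0.5145 -0.0807] [ 0.5187 -0.0145] 86.34760182005684 0.14692340429705375
side ring ((0.5234421491622925, -0.024388529360294342), 0.106081023812294)
```

View pics/z5.png

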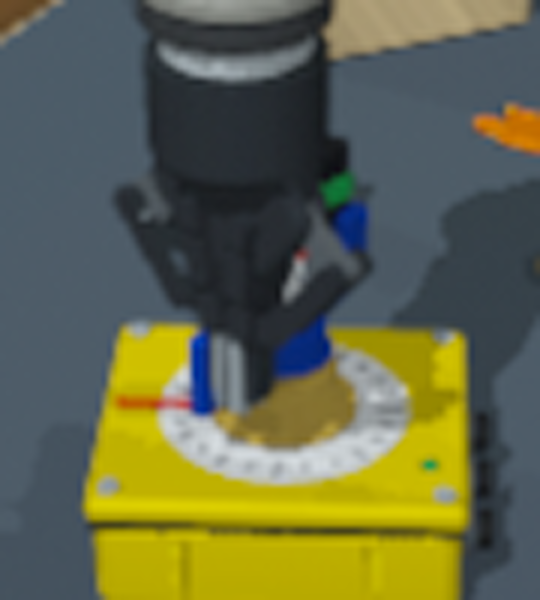

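The wing sits against the finger at about 86°, so the nut has run about 1.8 rad, and the reaction force is low. I'll go a further safe 0.6 rad, then use small typed steps with a force guard between them.

```bash
python3 -m jog '[[0.3,0.8,0,0.12],[0.5,1.6,0,0.24],[0.6,2.4,0,0.36],[0.6,3.3,0,0.48],[0.6,4.1,0,0.60],[0.6,4.1,0,0.60],[0.6,4.1,0,0.60]]' 
cat > g.py <<'E'
from w import *
o=bot.get_obs(); q=o['tool_rot']; r=R.from_quat([q[1],q[2],q[3],q[0]]).as_matrix(); f=r.T@o['contact_force']
print('t %.2f push %.1f radial %.1f z %.1f'%(o['t'],-f[1],f[0],f[2]))
raise SystemExit(int(np.hypot(f[0],f[1])>4))
E
python3 g.py; python3 arc.py 0.03 4; python3 -c "
from w import *
measure({'side':(270,385,170,275)})"
```

```text
t: 11.58
eef_pos: [0.5474, 0.0389, 0.1189]
tool_rot: [0.0, 0.926, 0.378, 0.001]
contact_force: [-0.2, 0.0, -0.4]
gripper_width: -0.001
grasp_force: 0.0
t 11.58 push 0.2 radial -0.1 z 0.4
t 11.5833 pos [0.5474 0.0389 0.1189] yaw 44.39 zt [ 0.001   0.0002 -1.    ] F [-0.2046  0.0177 -0.4209] T [-0.0585  0.0065  0.0205] q [ 0.0249  0.4223 -0.2614  1.9461  0.1496  0.7906 -1.116 ] g -0.0013497503791969096 0.0
r 68.65169829706099 th 70.4872236803034
[0.1,0.2,0,0.03],[0.2,0.4,0,0.06],[0.2,0.6,0,0.09],[0.3,0.8,0,0.12],
side head 13 [ 0.5278 -0.0232] 26.2 [ 0.5515 -0.0116  0.5067 -0.0336]
side index 8 [ 0.5657 -0.0045] 26.4 [ 0.5767  0.0009  0.556  -0.0093]
side wing [0.564  0.0386] [ 0.4817 -0.0679] [ 0.5229 -0.0147] 52.27213941751703 0.14776806178477164
side axis? [ 0.5539 -0.0104] antenna -0.21011198
side ring ((0.5208314061164856, -0.02338082529604435), 0.10328676551580429)
```

```bash
J="python3 -m jog"; ( $J '[[0.1,0.2,0,0.03],[0.1,0.2,0,0.03]]' && python3 g.py && $J '[[0.1,0.2,0,0.03],[0.1,0.2,0,0.03]]' && python3 g.py && $J '[[0.08,0.19,0,0.03],[0.08,0.19,0,0.03]]' && python3 g.py && $J '[[0.08,0.19,0,0.03],[0.08,0.19,0,0.03]]' && python3 g.py && $J '[[0.08,0.19,0,0.03],[0.08,0.19,0,0.03]]' && python3 g.py && $J '[[0.08,0.19,0,0.03],[0.08,0.19,0,0.03]]' && python3 g.py && $J '[[0.08,0.19,0,0.03],[0.08,0.19,0,0.03]]' && python3 g.py && $J '[[0.08,0.19,0,0.03],[0.08,0.19,0,0.03]]' && python3 g.py && $J '[[0.08,0.19,0,0.03],[0.08,0.19,0,0.03]]' && python3 g.py && $J '[[0.08,0.19,0,0.03],[0.08,0.19,0,0.03]]' && python3 g.py && $J '[[0.08,0.19,0,0.03],[0.08,0.19,0,0.03]]' && python3 g.py && $J '[[0.08,0.19,0,0.03],[0.08,0.19,0,0.03]]' && python3 g.py && $J '[[0.08,0.19,0,0.03],[0.08,0.19,0,0.03]]' && python3 g.py ) | grep push; python3 arc.py 0.03 2;  python3 -c "
from w import *
measure({'side':(270,385,170,275)})"
```

```text
t 11.80 push 0.2 radial -0.3 z -1.1
t 11.97 push 0.1 radial -0.5 z -1.3
t 12.13 push 0.3 radial 0.1 z 0.5
t 12.30 push 0.6 radial -0.4 z -0.2
t 12.47 push -0.2 radial -0.6 z 0.7
t 12.63 push 1.3 radial 0.1 z 0.5
t 12.80 push 1.7 radial 0.1 z 0.1
t 12.97 push 1.2 radial -0.0 z 1.1
t 13.13 push 0.5 radial 0.2 z 0.6
t 13.30 push 1.0 radial 0.2 z 0.9
t 13.47 push 1.1 radial 0.3 z -0.8
t 13.63 push 1.7 radial 0.1 z -0.1
t 13.80 push 0.9 radial 0.1 z -0.4
t 13.8 pos [0.5704 0.0242 0.1184] yaw 21.62 zt [ 0.0004 -0.0001 -1.    ] F [-0.261   0.8466  0.3868] T [ 0.2481 -0.0135 -0.0059] q [-0.0249  0.4462 -0.1614  1.9     0.0968  0.8024 -1.4315] g 0.0006563611750190379 0.5269805114949122
r 67.83061716350775 th 47.46439071883127
[0.1,0.2,0,0.03],[0.2,0.4,0,0.06],
side head 12 [ 0.5254 -0.0244] 26.2 [ 0.5515 -0.0116  0.5067 -0.0336]
side index 10 [ 0.5666 -0.0052] 23.9 [ 0.5767  0.0009  0.556  -0.0093]
side wing [ 0.4682 -0.0458] [ 0.4616 -0.0506] [ 0.4649 -0.0482] 36.3659768982808 0.14699144068801429
side axis? [ 0.5437 -0.0154] antenna 2.2528439
side ring ((0.5089537501335144, 0.003787787165492773), 0.08701615780591965)
```

```bash
J="python3 -m jog"; ( $J '[[0.1,0.2,0,0.03],[0.1,0.2,0,0.03]]' && python3 g.py && $J '[[0.1,0.2,0,0.03],[0.1,0.2,0,0.03]]' && python3 g.py && $J '[[0.09,0.19,0,0.03],[0.09,0.19,0,0.03]]' && python3 g.py && $J '[[0.09,0.19,0,0.03],[0.09,0.19,0,0.03]]' && python3 g.py && $J '[[0.09,0.19,0,0.03],[0.09,0.19,0,0.03]]' && python3 g.py && $J '[[0.09,0.19,0,0.03],[0.09,0.19,0,0.03]]' && python3 g.py && $J '[[0.09,0.19,0,0.03],[0.09,0.19,0,0.03]]' && python3 g.py && $J '[[0.09,0.19,0,0.03],[0.09,0.19,0,0.03]]' && python3 g.py && $J '[[0.09,0.19,0,0.03],[0.09,0.19,0,0.03]]' && python3 g.py && $J '[[0.09,0.19,0,0.03],[0.09,0.19,0,0.03]]' && python3 g.py && $J '[[0.09,0.19,0,0.03],[0.09,0.19,0,0.03]]' && python3 g.py && $J '[[0.09,0.19,0,0.03],[0.09,0.19,0,0.03]]' && python3 g.py && $J '[[0.09,0.19,0,0.03],[0.09,0.19,0,0.03]]' && python3 g.py && $J '[[0.09,0.19,0,0.03],[0.09,0.19,0,0.03]]' && python3 g.py && $J '[[0.09,0.19,0,0.03],[0.09,0.19,0,0.03]]' && python3 g.py && $J '[[0.09,0.19,0,0.03],[0.09,0.19,0,0.03]]' && python3 g.py && $J '[[0.09,0.19,0,0.03],[0.09,0.19,0,0.03]]' && python3 g.py ) | grep push; python3 arc.py 0.03 2;  python3 -c "
from w import *
measure({'side':(270,385,170,275)})"
```

```text
t 14.02 push 1.4 radial 0.4 z -0.6
t 14.18 push 0.4 radial -0.1 z -0.1
t 14.35 push 0.8 radial -1.8 z -0.7
t 14.52 push 0.7 radial -0.5 z -0.1
t 14.68 push 0.7 radial -0.5 z 1.1
t 14.85 push 1.1 radial -0.6 z 1.0
t 15.02 push 0.2 radial -1.7 z 0.1
t 15.18 push 1.1 radial -1.2 z -0.2
t 15.35 push 1.5 radial -1.1 z -0.3
t 15.52 push 1.2 radial 0.0 z 0.5
t 15.68 push 1.6 radial -0.5 z 0.1
t 15.85 push 1.2 radial -0.4 z 0.7
t 16.02 push 0.5 radial -1.8 z 1.9
t 16.18 push 1.5 radial -0.6 z 0.5
t 16.35 push 1.2 radial -0.7 z 0.6
t 16.52 push 1.2 radial -0.4 z 0.6
t 16.68 push 1.3 radial -0.3 z 1.2
t 16.6833 pos [ 0.5898 -0.0056  0.1183] yaw -7.6 zt [ 0.0001 -0.0002 -1.    ] F [-0.1122  1.336  -1.155 ] T [0.2587 0.091  0.0354] q [-0.0714  0.4676 -0.0324  1.8618  0.0204  0.8125 -1.8178] g -0.0033840119700593307 0.5479956051567569
r 68.35768656821004 th 17.168178315602376
[0.1,0.2,0,0.03],[0.2,0.4,0,0.06],
side head 13 [ 0.5278 -0.0232] 26.2 [ 0.5515 -0.0116  0.5067 -0.0336]
side index 8 [ 0.5657 -0.0045] 26.4 [ 0.5767  0.0009  0.556  -0.0093]
side wing [ 0.5761 -0.0153] [ 0.4509 -0.0172] [ 0.5135 -0.0163] 0.8800612856278677 0.14630974111873873
side axis? [ 0.5539 -0.0104] antenna -0.21011198
side ring ((0.5234421491622925, -0.024388529360294342), 0.106081023812294)
```

```bash
J="python3 -m jog"; ( $J '[[0.1,0.2,0,0.03],[0.1,0.2,0,0.03]]' && python3 g.py && $J '[[0.1,0.2,0,0.03],[0.1,0.2,0,0.03]]' && python3 g.py && $J '[[0.09,0.19,0,0.03],[0.09,0.19,0,0.03]]' && python3 g.py && $J '[[0.09,0.19,0,0.03],[0.09,0.19,0,0.03]]' && python3 g.py && $J '[[0.09,0.19,0,0.03],[0.09,0.19,0,0.03]]' && python3 g.py && $J '[[0.09,0.19,0,0.03],[0.09,0.19,0,0.03]]' && python3 g.py && $J '[[0.09,0.19,0,0.03],[0.09,0.19,0,0.03]]' && python3 g.py && $J '[[0.09,0.19,0,0.03],[0.09,0.19,0,0.03]]' && python3 g.py && $J '[[0.09,0.19,0,0.03],[0.09,0.19,0,0.03]]' && python3 g.py && $J '[[0.09,0.19,0,0.03],[0.09,0.19,0,0.03]]' && python3 g.py && $J '[[0.09,0.19,0,0.03],[0.09,0.19,0,0.03]]' && python3 g.py && $J '[[0.09,0.19,0,0.03],[0.09,0.19,0,0.03]]' && python3 g.py && $J '[[0.09,0.19,0,0.03],[0.09,0.19,0,0.03]]' && python3 g.py && $J '[[0.09,0.19,0,0.03],[0.09,0.19,0,0.03]]' && python3 g.py && $J '[[0.09,0.19,0,0.03],[0.09,0.19,0,0.03]]' && python3 g.py && $J '[[0.09,0.19,0,0.03],[0.09,0.19,0,0.03]]' && python3 g.py && $J '[[0.09,0.19,0,0.03],[0.09,0.19,0,0.03]]' && python3 g.py && $J '[[0.09,0.19,0,0.03],[0.09,0.19,0,0.03]]' && python3 g.py && $J '[[0.09,0.19,0,0.03],[0.09,0.19,0,0.03]]' && python3 g.py ) | grep push; python3 arc.py 0.03 2;  python3 -c "
from w import *
measure({'side':(270,385,170,275)})"
```

```text
t 16.90 push -0.1 radial 0.1 z 0.0
t 17.07 push 1.3 radial -0.9 z 1.1
t 17.23 push 0.6 radial -0.6 z 0.6
t 17.40 push 0.6 radial -0.3 z 0.8
t 17.57 push 0.6 radial -1.2 z 0.7
t 17.73 push 0.8 radial -1.1 z 0.6
t 17.90 push 1.2 radial -0.1 z 0.9
t 18.07 push 0.9 radial -1.0 z -0.6
t 18.23 push 1.0 radial -1.7 z 1.9
t 18.40 push 0.8 radial -1.6 z 1.0
t 18.57 push 0.7 radial 0.4 z 0.1
t 18.73 push 0.5 radial -0.5 z 1.0
t 18.90 push 0.6 radial -0.3 z 0.9
t 19.07 push 0.9 radial -1.0 z 1.3
t 19.23 push 0.8 radial -1.3 z 0.0
t 19.40 push 0.4 radial -0.8 z -0.2
t 19.57 push 0.9 radial -1.2 z 0.3
t 19.73 push 1.3 radial -0.4 z -0.0
t 19.90 push 0.8 radial -0.5 z -0.7
t 19.9 pos [ 0.5914 -0.0452  0.1183] yaw -40.27 zt [-0.0001 -0.0002 -1.    ] F [0.1071 0.955  0.7078] T [0.2508 0.0015 0.0171] q [-0.1149  0.4731  0.1121  1.8617 -0.0701  0.8106 -2.2404] g -0.000846685330210507 0.544762170757167
r 69.6744969529292 th -16.204592646639213
[0.1,0.2,0,0.03],[0.2,0.4,0,0.06],
side head 14 [ 0.5286 -0.0228] 26.2 [ 0.554  -0.0104  0.5067 -0.0336]
side index 8 [ 0.5657 -0.0045] 26.4 [ 0.5767  0.0009  0.556  -0.0093]
side axis? [ 0.5539 -0.0104] antenna -0.21016832
side ring ((0.522067666053772, -0.025066565722227097), 0.10498888790607452)
```

```bash
J="python3 -m jog"; ( $J '[[0.08,0.19,0,0.03],[0.08,0.19,0,0.03]]' && python3 g.py && $J '[[0.08,0.19,0,0.03],[0.08,0.19,0,0.03]]' && python3 g.py && $J '[[0.08,0.19,0,0.03],[0.08,0.19,0,0.03]]' && python3 g.py && $J '[[0.08,0.19,0,0.03],[0.08,0.19,0,0.03]]' && python3 g.py && $J '[[0.08,0.19,0,0.03],[0.08,0.19,0,0.03]]' && python3 g.py && $J '[[0.08,0.19,0,0.03],[0.08,0.19,0,0.03]]' && python3 g.py && $J '[[0.08,0.19,0,0.03],[0.08,0.19,0,0.03]]' && python3 g.py && $J '[[0.08,0.19,0,0.03],[0.08,0.19,0,0.03]]' && python3 g.py && $J '[[0.08,0.19,0,0.03],[0.08,0.19,0,0.03]]' && python3 g.py && $J '[[0.08,0.19,0,0.03],[0.08,0.19,0,0.03]]' && python3 g.py && $J '[[0.08,0.19,0,0.03],[0.08,0.19,0,0.03]]' && python3 g.py && $J '[[0.08,0.19,0,0.03],[0.08,0.19,0,0.03]]' && python3 g.py && $J '[[0.08,0.19,0,0.03],[0.08,0.19,0,0.03]]' && python3 g.py && $J '[[0.08,0.19,0,0.03],[0.08,0.19,0,0.03]]' && python3 g.py && $J '[[0.08,0.19,0,0.03],[0.08,0.19,0,0.03]]' && python3 g.py && $J '[[0.08,0.19,0,0.03],[0.08,0.19,0,0.03]]' && python3 g.py && $J '[[0.08,0.19,0,0.03],[0.08,0.19,0,0.03]]' && python3 g.py && $J '[[0.08,0.19,0,0.03],[0.08,0.19,0,0.03]]' && python3 g.py ) | grep push; python3 arc.py 0.03 2;  python3 -c "
from w import *
measure({'side':(270,385,170,275)})"
```

```text
t 20.12 push 0.4 radial -0.3 z 0.6
t 20.28 push 1.4 radial -1.0 z 0.8
t 20.45 push 1.4 radial -0.6 z 0.1
t 20.62 push 1.7 radial 0.7 z -0.1
t 20.78 push 1.0 radial 0.6 z 0.1
t 20.95 push 0.3 radial 0.4 z 0.1
t 21.12 push 0.9 radial 0.2 z 0.1
t 21.28 push -0.2 radial -0.8 z -0.8
t 21.45 push 1.8 radial 0.5 z -0.4
t 21.62 push 1.7 radial 0.4 z 0.3
t 21.78 push 1.3 radial 0.5 z 0.4
t 21.95 push 0.4 radial 1.2 z -0.3
t 22.12 push 0.5 radial 0.5 z -0.2
t 22.28 push 1.5 radial -0.2 z 0.6
t 22.45 push 1.8 radial 0.1 z 0.1
t 22.62 push 0.6 radial 0.5 z -0.0
t 22.78 push 0.3 radial -0.7 z 0.9
t 22.95 push 1.4 radial 0.2 z -0.1
t 22.95 pos [ 0.5718 -0.0762  0.1183] yaw -71.2 zt [-0.0003 -0.0001 -1.    ] F [1.365  0.2094 0.0991] T [ 0.0349 -0.1685 -0.0149] q [-0.1693  0.4579  0.2497  1.9079 -0.1535  0.7944 -2.6499] g -0.0020476699958549946 0.5512214836198837
r 69.13797441053104 th -46.8047769950156
[0.1,0.2,0,0.03],[0.2,0.4,0,0.06],
side head 13 [ 0.5278 -0.0232] 26.2 [ 0.5515 -0.0116  0.5067 -0.0336]
side index 7 [ 0.5645 -0.0051] 26.4 [ 0.5767  0.0009  0.556  -0.0093]
side axis? [ 0.5539 -0.0104] antenna -0.20985755
side ring ((0.522067666053772, -0.025066565722227097), 0.10498888790607452)
```

```bash
J="python3 -m jog"; ( $J '[[0.08,0.19,0,0],[0.08,0.19,0,0]]' && python3 g.py && $J '[[0.08,0.19,0,0],[0.08,0.19,0,0]]' && python3 g.py && $J '[[0.07,0.19,0,0],[0.07,0.19,0,0]]' && python3 g.py && $J '[[0.07,0.2,0,0],[0.07,0.2,0,0]]' && python3 g.py && $J '[[0.06,0.2,0,0],[0.06,0.2,0,0]]' && python3 g.py && $J '[[0.05,0.2,0,0],[0.05,0.2,0,0]]' && python3 g.py && $J '[[0.05,0.2,0,0],[0.05,0.2,0,0]]' && python3 g.py && $J '[[0.04,0.2,0,0],[0.04,0.2,0,0]]' && python3 g.py && $J '[[0.04,0.2,0,0],[0.04,0.2,0,0]]' && python3 g.py && $J '[[0.03,0.2,0,0],[0.03,0.2,0,0]]' && python3 g.py && $J '[[0.03,0.2,0,0],[0.03,0.2,0,0]]' && python3 g.py && $J '[[0.02,0.2,0,0],[0.02,0.2,0,0]]' && python3 g.py && $J '[[0.01,0.2,0,0],[0.01,0.2,0,0]]' && python3 g.py && $J '[[0.01,0.2,0,0],[0.01,0.2,0,0]]' && python3 g.py && $J '[[0,0.2,0,0],[0,0.2,0,0]]' && python3 g.py && $J '[[0,0.2,0,0],[0,0.2,0,0]]' && python3 g.py && $J '[[-0.01,0.2,0,0],[-0.01,0.2,0,0]]' && python3 g.py && $J '[[-0.02,0.2,0,0],[-0.02,0.2,0,0]]' && python3 g.py ) | grep push; python3 arc.py 0.03 2;  python3 -c "
from w import *
measure({'side':(270,385,170,275)})"
```

```text
t 23.17 push 0.6 radial -0.7 z 0.9
t 23.33 push 0.3 radial -1.7 z 0.3
t 23.50 push 4.2 radial -1.6 z 2.9
t 23.5 pos [ 0.5684 -0.0789  0.1185] yaw -71.01 zt [ 0.002   0.0011 -1.    ] F [ 3.4775  2.8427 -2.909 ] T [ 0.6453 -0.6568  0.0357] q [-0.1634  0.4521  0.2484  1.9166 -0.1537  0.789  -2.6407] g -0.0006936425206940498 2.1712368889711797
r 68.87739920492164 th -50.40897791869824
[0.1,0.2,0,0.03],[0.1,0.4,0,0.06],
side head 13 [ 0.5278 -0.0232] 26.2 [ 0.5515 -0.0116  0.5067 -0.0336]
side index 8 [ 0.5657 -0.0045] 26.4 [ 0.5767  0.0009  0.556  -0.0093]
side axis? [ 0.5539 -0.0104] antenna -0.21011198
side ring ((0.522067666053772, -0.025066565722227097), 0.10498888790607452)
```

```bash
J="python3 -m jog"; ( $J '[[0,0,0,0],[0,0,0,0]]'; python3 g.py;  $J '[[0.01,0.04,0,0],[0.01,0.04,0,0],[0.01,0.04,0,0]]' ; python3 g.py ) | egrep 'push|grasp'; python3 -c "
from w import *
st()"
```

```text
grasp_force: 2.4
t 23.72 push 4.2 radial -1.8 z 1.3
grasp_force: 2.9
t 23.97 push 5.1 radial -1.2 z 2.7
t 23.9667 pos [ 0.5683 -0.0789  0.1185] yaw -70.99 zt [ 0.0021  0.001  -1.    ] F [ 4.4462  2.7807 -2.7308] T [ 0.8365 -0.9547 -0.0135] q [-0.1634  0.452   0.2483  1.9169 -0.1535  0.7887 -2.6405] g 0.0017182004517246356 2.8541559912264347
```

```bash
J="python3 -m jog"; ( $J '[[0.01,0.05,0,0],[0.01,0.05,0,0],[0.01,0.05,0,0]]'; python3 g.py ) | egrep 'push|grasp'; python3 -c "
from w import *
st(); measure({'side':(270,385,170,275)})"
```

```text
grasp_force: 3.4
t 24.22 push 6.8 radial -1.6 z 3.1
t 24.2167 pos [ 0.5683 -0.0789  0.1185] yaw -70.98 zt [ 0.0029  0.0012 -1.    ] F [ 5.9033  3.7449 -3.0466] T [ 0.9359 -1.1567 -0.0193] q [-0.1631  0.4515  0.2481  1.9175 -0.1536  0.7878 -2.6401] g 0.0017698513592999713 3.392842998728156
side head 14 [ 0.5286 -0.0228] 26.2 [ 0.554  -0.0104  0.5067 -0.0336]
side index 8 [ 0.5657 -0.0045] 26.4 [ 0.5767  0.0009  0.556  -0.0093]
side axis? [ 0.5539 -0.0104] antenna -0.21016832
side ring ((0.522067666053772, -0.025066565722227097), 0.10498888790607452)
```

It's nipped at 6.8 N, the finger has stalled and the heading is unchanged. I'll back off, retreat and check.

```bash
python3 -m jog '[[0.2,-0.8,0,0],[0.4,-1.5,0,0],[0.4,-1.5,0,0],[0.4,-1.5,-3,0],[0.4,-1.5,-6,0],[0.4,-1.5,-9,0],[0.4,-1.5,-10,0],[4,-1.5,-10,0],[8,-1.5,-10,0],[12,-1.5,-10,0],[15,-1.5,-10,0],[15,-1.5,-10,0],[15,-1.5,-10,0]]'
python3 - <<'E'
from w import *
st()
measure()
t=cam('top');s=cam('side')
a=np.zeros((450,800,3),np.uint8)
a[:444,:400]=cv2.resize(t['pixels'][150:250,285:375],(400,444),interpolation=cv2.INTER_CUBIC)
a[:444,400:]=cv2.resize(s['pixels'][170:270,280:370],(400,444),interpolation=cv2.INTER_CUBIC); cv2.imwrite('pics/z6.png',a[:,:,::-1])
for c in(t,s):
    P=cloud(c); m=masks(c)['blue']; b=np.zeros_like(m); b[150:270,270:385]=1; Q=P[m&b]; Q=Q[(np.hypot(Q[:,0]-.5245,Q[:,1]+.0258)<.08)&(np.hypot(Q[:,0]-.5245,Q[:,1]+.0258)>.05)]
    print(np.percentile(Q[:,2],[80,90,95,98]))
    d=Q[:,:2]-[.5245,-.0258]; g=d[:,1]<0; print(np.degrees(np.arctan2(d[g].mean(0)[1],d[g].mean(0)[0])),np.degrees(np.arctan2(d[~g].mean(0)[1],d[~g].mean(0)[0])))
E
```

```text
t: 25.35
eef_pos: [0.6286, -0.2204, 0.2174]
tool_rot: [0.001, 0.812, -0.583, -0.0]
contact_force: [0.4, -0.2, 0.4]
gripper_width: 0.002
grasp_force: 0.0
t 25.35 pos [ 0.6286 -0.2204  0.2174] yaw -71.32 zt [-0.0017 -0.0012 -1.    ] F [ 0.4461 -0.2282  0.417 ] T [ 0.0751  0.0674 -0.0589] q [ 0.0212  0.4877  0.3143  1.6077 -0.1638  1.0737 -2.4359] g 0.0019063321989506391 0.0
top head 19 [ 0.5332 -0.0229] 24.8 [ 0.5544 -0.0047  0.511  -0.0326]
top index 9 [ 0.5844 -0.0005] 22.4 [ 0.5944  0.003   0.577  -0.0051]
top wing [0.4959 0.0334] [ 0.5538 -0.0858] [ 0.5249 -0.0262] 115.8941536759956 0.14782251409534475
top axis? [ 0.5586 -0.0111] antenna 2.441393
top ring ((0.5256695747375488, -0.02541830949485302), 0.10488231480121613)
side head 13 [ 0.5278 -0.0232] 26.2 [ 0.5515 -0.0116  0.5067 -0.0336]
side index 8 [ 0.5657 -0.0045] 26.4 [ 0.5767  0.0009  0.556  -0.0093]
side axis? [ 0.5539 -0.0104] antenna -0.21011198
side ring ((0.5234421491622925, -0.024388529360294342), 0.106081023812294)
[0.1468 0.1485 0.1506 0.1509]
-65.53406465387623 115.92442319927684
[0.1439 0.1448 0.1452 0.1453]
-65.95067882622264 116.42326825744556
```

View pics/z6.png

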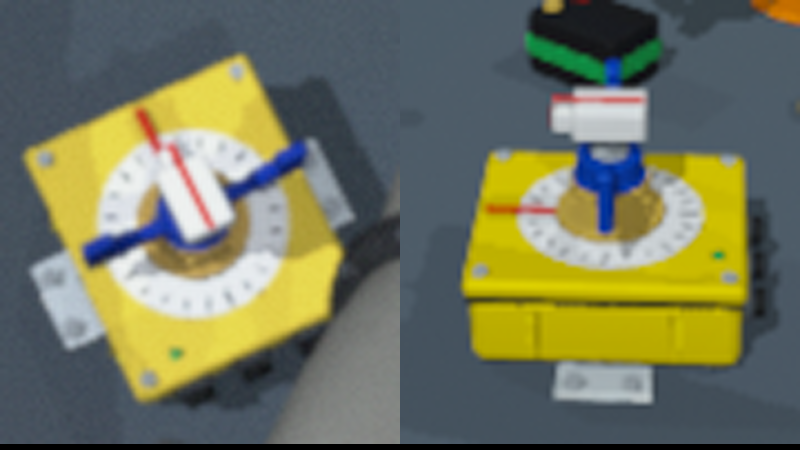

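The top and side views show the head line in line with the index to within 1–2°. The nut is down at the adapter, with its wings at -66° and 116°, and nothing is touched.

```bash
python3 -c "
from station import bot
print(bot.hand_in())"
```

```text
the job is handed in; nothing more can be done
None
```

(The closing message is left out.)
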